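# Sort a mixed stack of shoe soles into their cementing nests

### The arm

A 6-joint arm with a two-finger parallel gripper is mounted at the origin on the work surface. World frame = base frame: x ahead of the robot, y to its left, z up, the work surface at z = 0. Lengths are in mm, angles in rad, forces in N, time in s.
With the tool pointing down it reaches from about 275 to 725 mm from the base axis. Payload 5.6 kg.
Tool frame: the origin (TCP) lies between the finger pads; the fingertips stand 22 mm ahead of it and the grasp point (between the pads) lies 3 mm ahead of it; z points along the fingers, y is the line along which they close (so a half turn about z gives the same grasp; the last joint's range is limited). The gripper opens to 85 mm and grips with 20 to 120 N. Pads are 22 mm wide; open, the fingers measure 114 mm over their backs; the gripper's body (76 mm by 85 mm) begins 54 mm behind the grasp point. The pads swing forward as they close: fully open they stand 13 mm farther back than shut.
Start: joints at [1.539, 0.255, 0.108, 0, -1.424, -0.285], TCP at [171.313, 522.633, 253.283] pointing down, gripper open.
Joint ranges: [-2.95, 2.95], [-1.21, 1.97], [-1.09, 1.5], [-2.87, 1.71], [-2.94, -0.07], [-3.05, 3.05]. Speed limits (rad/s): [2.57, 2.57, 3.14, 3.14, 3.14, 3.14].

### API

Orientations are given as a rotation vector (axis times angle).
In Python, from workcell import env gives the robot as it stands. The module is installed in compiled form; this text tells all that it offers.
- The arm moves only by the tool move_arm, never from a script. Its argument "plan" is a list of rows, each an object of numbers: "ax", "ay", "az": the turn, a rotation vector about the world's x, y, z in degrees; "x", "y", "z": the shift along the world's x, y, z in mm; "hand": the finger opening in mm, from 0 to 85.4. A call has 1 to 5 rows; each row is the pose to reach, as a shift and turn from the pose commanded when the call began; what a row does not reach only later rows make up. A row lasts 1/10 s, in which the tool goes at most 50 mm and 8.59 degrees, less where a joint would pass 70% of its speed; a pose out of reach is approached as far as the arm can. A call with a gripper value outside its range is refused whole. The fingers move at their own pace and stop on an object; "squeeze" is the grip in N (left out, the last holds). Time passes only in rows, so rows that repeat a pose let the fingers close. It gives the time, the measured TCP pose, the force, the opening and the grip force at its end, in the units of the state.
- env.observe(): the state, without advancing time (a new reading comes with each control period).
- env.snapshot(name): name is "side" or "top" or "wrist"; returns (picture, depth): 384x512x3 uint8, red, green, blue; 384x512 float32, mm along the optical axis (not along the pixel's ray), 0 where there is no reading.
- env.camera_info(name): a dict with "K" (3x3 intrinsics, pixels), "D" ([k1, k2, p1, p2, k3] as OpenCV has them; the pictures are not rectified), "rvec" (rotation vector, rad) and "tvec" (3), from world to camera coordinates, as OpenCV has them. Camera axes: x right, y down, z forward; pixel columns grow to the right and rows downward; lengths in mm; the calibration is good to about 2 mm. A picture is of the moment at which its call begins: read the wrist's pose just before it. camera_info takes no time and is no camera call; for the wrist camera it gives the pose at the moment of the call.
- env.sign_off(): hands the job in; it is judged then, once.
The state is a dict: "t": time; "joints": joint angles; "qvel": joint speeds; "joint_torque": joint torques, N m; "ee_pos": TCP position; "tcp_rot": TCP orientation; "contact_force": force on the tool from outside, world axes, zero at the start; "ft_torque": the same for the moment, N m; "width": finger opening in mm; "gripper_force": force on a finger pad.
Only numpy, scipy, OpenCV 4.12 (cv2) and the standard library are available. Lean on these libraries where they do the work, as an engineer would, in place of code of your own. Each camera call takes 0.05 s, during which the arm holds its last target. There are 200 camera calls.

### The job

Take the crossed stack of four shoe soles apart and lay each sole in the nest made for its size and foot, tan side up and toe to the toe end, lying flat on the plate inside its fence, ready for cementing. Leave the blue glue pot and the brush beyond the stack where they are.

Things in the scene. Friction and masses are not known exactly. Their poses are not given: they have to be found in the camera images.
- sole_large_right: large right child's shoe sole, bottom of the stack: stiff, flat, 12 mm thick, black, tan top inside a black edge, 195 mm long, 79 wide at the ball, 52 at the waist (sides parallel for 25 mm: grip there along y), about 100 g. Origin: underside, middle of the waist; x to the toe (tip 113 mm ahead, heel 82 mm behind), z up. From above, toe away from you, the toe bends left (+y).
- sole_small_left: small left child's shoe sole, second of the stack from below: stiff, flat, 12 mm thick, black, tan top inside a black edge, 160 mm long, 65 wide at the ball, 43 at the waist (sides parallel for 25 mm: grip there along y), about 70 g. Origin: underside, middle of the waist; x to the toe (tip 93 mm ahead, heel 67 mm behind), z up. From above, toe away from you, the toe bends right (-y).
- sole_large_left: large left child's shoe sole, third of the stack from below: stiff, flat, 12 mm thick, black, tan top inside a black edge, 195 mm long, 79 wide at the ball, 52 at the waist (sides parallel for 25 mm: grip there along y), about 100 g. Origin: underside, middle of the waist; x to the toe (tip 113 mm ahead, heel 82 mm behind), z up. From above, toe away from you, the toe bends right (-y).
- sole_small_right: small right child's shoe sole, top of the stack: stiff, flat, 12 mm thick, black, tan top inside a black edge, 160 mm long, 65 wide at the ball, 43 at the waist (sides parallel for 25 mm: grip there along y), about 70 g. Origin: underside, middle of the waist; x to the toe (tip 93 mm ahead, heel 67 mm behind), z up. From above, toe away from you, the toe bends left (+y).
- nest_large_left: fixed nest of the large left sole: grey metal plate 225 x 109 mm, 4 mm thick, on it a green 6 mm rod fence in the sole's outline, 7 mm clear of it all round (top 10 mm above bench), open for 54 mm on both sides of the waist for the fingers. Origin: on the bench under the middle of the waist; x to its toe end. A sole in place has the same axes, its origin 4 mm above.
- nest_large_right: fixed nest of the large right sole: grey metal plate 225 x 109 mm, 4 mm thick, on it a green 6 mm rod fence in the sole's outline, 7 mm clear of it all round (top 10 mm above bench), open for 54 mm on both sides of the waist for the fingers. Origin: on the bench under the middle of the waist; x to its toe end. A sole in place has the same axes, its origin 4 mm above.
- nest_small_left: fixed nest of the small left sole: grey metal plate 190 x 95 mm, 4 mm thick, on it a green 6 mm rod fence in the sole's outline, 7 mm clear of it all round (top 10 mm above bench), open for 54 mm on both sides of the waist for the fingers. Origin: on the bench under the middle of the waist; x to its toe end. A sole in place has the same axes, its origin 4 mm above.
- nest_small_right: fixed nest of the small right sole: grey metal plate 190 x 95 mm, 4 mm thick, on it a green 6 mm rod fence in the sole's outline, 7 mm clear of it all round (top 10 mm above bench), open for 54 mm on both sides of the waist for the fingers. Origin: on the bench under the middle of the waist; x to its toe end. A sole in place has the same axes, its origin 4 mm above.
- glue_pot: bystander: empty open blue plastic pot, 90 mm across, 85 mm high, standing beyond the stack; origin under its centre
- glue_brush: bystander: flat glue brush, wooden handle, grey ferrule and bristles, 190 mm long, lying flat beyond the stack; origin under its middle, x from handle to bristles
There are look-alikes about, which are no part of the job. Leave any purple look-alike of the sole_small_left alone. What is shaped like the sole_large_right but purple is not meant.

How it is judged (in metres and radians):
At the end, for the whole second after the job is handed in: Each of the four soles lies at rest in the nest of its own size and foot: origin within 12 mm of the nest's horizontally, underside on the plate (within 1.5 mm), tan face up, level within 0.025 rad, along the nest's axis within 0.16 rad (horizontal distance between sole_large_right and nest_large_right below 0.012 m and z of sole_large_right in the frame of nest_large_right between 0.0025 and 0.0055 m and angle between each of sole_large_right, sole_small_left, sole_large_left, sole_small_right's own z axis and vertical below 0.025 rad and angle between the x axis of sole_large_right and the x axis of nest_large_right, either way round below 0.16 rad and linear speed of each of sole_large_right, sole_small_left, sole_large_left, sole_small_right below 0.02 m/s and horizontal distance between sole_small_left and nest_small_left below 0.012 m and z of sole_small_left in the frame of nest_small_left between 0.0025 and 0.0055 m and angle between the x axis of sole_small_left and the x axis of nest_small_left, either way round below 0.16 rad and horizontal distance between sole_large_left and nest_large_left below 0.012 m and z of sole_large_left in the frame of nest_large_left between 0.0025 and 0.0055 m and angle between the x axis of sole_large_left and the x axis of nest_large_left, either way round below 0.16 rad and horizontal distance between sole_small_right and nest_small_right below 0.012 m and z of sole_small_right in the frame of nest_small_right between 0.0025 and 0.0055 m and angle between the x axis of sole_small_right and the x axis of nest_small_right, either way round below 0.16 rad); the robot touches nothing.
It fails at once if the blue pot is pushed more than 30 mm from its place or tipped over (distance of glue_pot from where it was at the start of the episode above 0.03 m or angle between glue_pot's own z axis and vertical above 0.5 rad).
It fails at once if the brush is moved more than 30 mm from its place (distance of glue_brush from where it was at the start of the episode above 0.03 m).
It also fails if it takes over 96 s, if anything falls off the work surface, if the arm or the gripper's body presses on something with over 40 N, if the wrist force passes 120 N, or if a joint passes its speed limit or range.

## Working session

There is one attempt and no reset: what is moved stays moved. The work goes in short steps, Python scripts to look and compute and a tool call to move; the robot and the scene stay as the last step left them, time stands still between calls to the robot, and variables do not carry over. Pictures are saved under pics/ and viewed, at most 14 in all, crops included, and the job is handed in when it is done.

Besides the shell and the picture viewer there is one more tool, called by a JSON object that holds its "fn" and its "kwargs". move_arm: Moves the arm, as the interface text tells. Its arguments: {"type":"object","properties":{"plan":{"type":"array"},"squeeze":{"type":"number"}},"required":["plan"]}

```bash
mkdir -p pics
cat > h.py <<'E'
import numpy as np, cv2
from workcell import env
def snap(n,f):
    im,d=env.snapshot(n); cv2.imwrite('pics/'+f+'.png',im[:,:,::-1]); np.savez('pics/'+f+'.npz',im=im,d=d,**{k:np.array(v,float) for k,v in env.camera_info(n).items()}); return im,d
def world(f,uv,z):
    c=np.load('pics/'+f+'.npz'); R=cv2.Rodrigues(c['rvec'])[0]; t=c['tvec'].reshape(3)
    p=cv2.undistortPoints(np.array(uv,float).reshape(-1,1,2),c['K'],c['D']).reshape(-1,2)
    r=np.c_[p,np.ones(len(p))]@R; o=-R.T@t
    z=np.broadcast_to(z,len(r)); return o+r*((z-o[2])/r[:,2])[:,None]
def cloud(f):
    c=np.load('pics/'+f+'.npz'); d=c['d']; h,w=d.shape
    u,v=np.meshgrid(np.arange(w),np.arange(h))
    p=cv2.undistortPoints(np.stack([u,v],-1).reshape(-1,1,2).astype(float),c['K'],c['D']).reshape(-1,2)
    P=np.c_[p,np.ones(len(p))]*d.reshape(-1,1)
    R=cv2.Rodrigues(c['rvec'])[0]
    return ((P-c['tvec'].reshape(3))@R).reshape(h,w,3),c['im']
E
python3 -c "
from h import *
for n in ('top','side','wrist'): snap(n,n+'0')
a=cv2.imread('pics/top0.png'); cv2.imwrite('pics/top0b.png',cv2.resize(a,(800,600),interpolation=2))
print(env.observe())
for n in ('top','side','wrist'):
  c=env.camera_info(n); print(n,c['K'],c['rvec'],c['tvec'])
"
```

```text
{'t': 0.15, 'joints': array([ 1.53859082e+00,  2.55606498e-01,  1.07304135e-01, -3.02079633e-04,
       -1.42387765e+00, -2.84619932e-01]), 'qvel': array([ 1.59025417e-03, -1.68391584e-03,  3.98358837e-03,  1.13386272e-03,
       -1.06423155e-04, -3.34291416e-05]), 'joint_torque': array([-1.12174574e-03, -3.86940658e+01,  2.38081956e+01,  5.36666349e+00,
       -4.55764239e-03, -2.74798850e-08]), 'ee_pos': array([171.20616535, 522.33085434, 252.61479174]), 'tcp_rot': array([ 3.10085288e+00, -4.95435794e-01, -1.91943775e-04]), 'contact_force': array([ 0.50256936,  0.11367521, -0.60599421]), 'ft_torque': array([0.0194771 , 0.01884056, 0.0410048 ]), 'gripper_force': 0.0, 'width': 85.2492657040034}
top [[487.78848719   0.         250.87314557]
 [  0.         487.78848719 199.86674697]
 [  0.           0.           1.        ]] [ 2.19021597 -2.12741079  0.19022168] [ -31.55011806  526.83920997 1244.51539937]
side [[460.34904794   0.         251.2915243 ]
 [  0.         460.34904794 200.76396834]
 [  0.           0.           1.        ]] [ 2.29589562 -0.22975955  0.09355757] [-524.31474892  106.34706015 1422.17167801]
wrist [[296.37055785   0.         259.57866605]
 [  0.         296.37055785 192.13905841]
 [  0.           0.           1.        ]] [-1.71223967  2.36521097  0.39607674] [549.38454281 -41.99327722 381.51583641]
```

View pics/top0b.png

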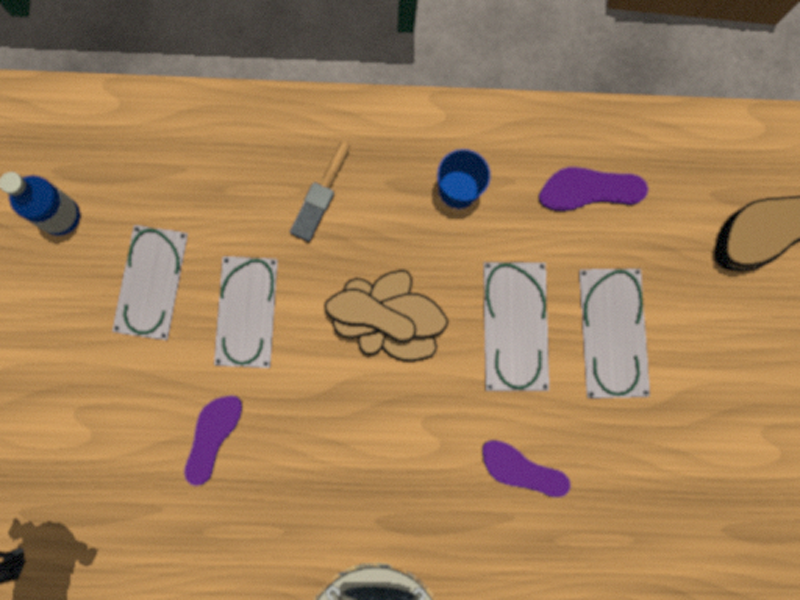

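View pics/side0.png

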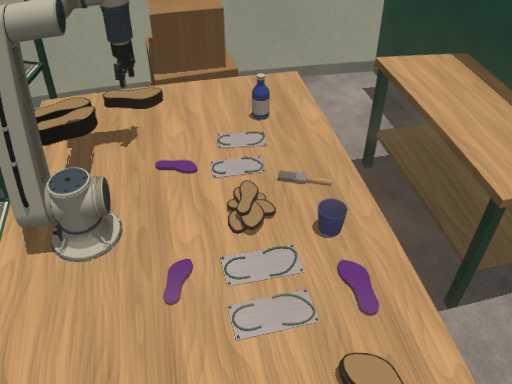

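The top picture shows the stack at about (385,318). The small nests are on the left at (150,283) and (246,312), and the large nests on the right at (516,326) and (614,332). The pot is at (462,180) and the brush at (320,190). Look-alikes are the purple soles at (595,188), (213,440) and (525,468), plus larger tan-topped soles at the edges, such as (765,230). None of these is in the stack. I'll check the stack and nests in close crops.

```bash
python3 -c "
from h import *
a=cv2.imread('pics/top0.png')
L=cv2.resize(a[140:245,65:185],None,fx=4,fy=4,interpolation=2)[:, :]
R=cv2.resize(a[160:260,300:425],None,fx=4,fy=4,interpolation=2)
S=cv2.resize(a[165:240,200:295],None,fx=8,fy=8,interpolation=2)
cv2.imwrite('pics/S.png',S)
h=max(len(L),len(R)); L=cv2.copyMakeBorder(L,0,h-len(L),0,0,0);R=cv2.copyMakeBorder(R,0,h-len(R),0,0,0)
o=np.hstack([L,R]);o=cv2.resize(o,(800,int(800/o.shape[1]*h)));cv2.imwrite('pics/N.png',o)
P,im=cloud('top0')
def z(u,v): return P[v,u].round(1)
for u,v in [(246,203),(95,182),(157,200),(330,208),(393,212),(230,197),(270,203),(253,182),(260,223)]: print(u,v,z(u,v))
"
```

```text
246 203 [517.2  -3.4  50.1]
95 182 [568.2 403.7   3. ]
157 200 [524.1 234.7   6.2]
330 208 [ 517.5 -232.8    1.5]
393 212 [ 511.8 -405.2    1.8]
230 197 [532.2  38.8  46.9]
270 203 [521.3 -67.   35.3]
253 182 [577.7 -20.9  27.2]
260 223 [470.1 -43.1  10.1]
```

View pics/S.png

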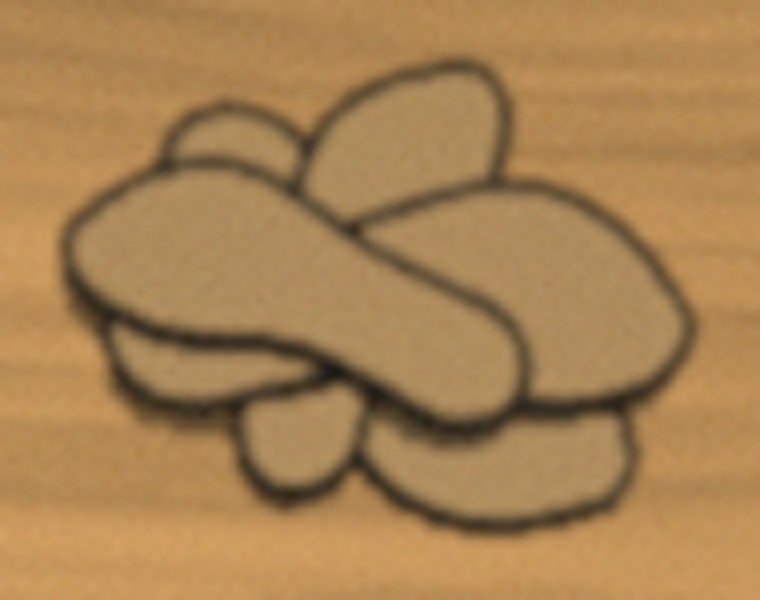

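View pics/N.png

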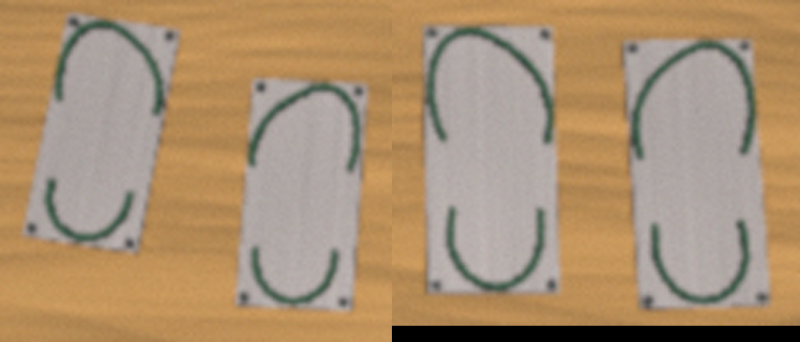

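```bash
python3 -c "
from h import *
k=3.265
def L(p): return [(65+x/k,140+y/k) for x,y in p]
def R(p): return [(300+(x-391.8)/k,160+y/k) for x,y in p]
N={'SR':(L,[(68,15),(178,34),(135,251),(26,234)],[(59,99),(155,112),(51,181),(130,194)]),
'SL':(L,[(254,79),(367,87),(350,311),(237,305)],[(251,164),(351,170),(255,249),(335,251)]),
'LR':(R,[(423,27),(551,27),(559,291),(428,293)],[(444,139),(549,142),(453,209),(541,210)]),
'LL':(R,[(624,41),(749,40),(770,306),(640,310)],[(640,157),(744,153),(655,226),(741,222)])}
for n,(f,c,e) in N.items():
  c=world('top0',f(c),4)[:,:2]; e=world('top0',f(e),7)[:,:2]
  ax=(c[0]+c[1]-c[2]-c[3])/2; yaw=np.arctan2(ax[1],ax[0]); l=128 if n[0]=='L' else 108; tot=225 if n[0]=='L' else 190
  d=ax/np.linalg.norm(ax); lat=np.array([-d[1],d[0]]); m=c.mean(0); off=l-tot/2
  o=m-d*off; print(n,'yaw',np.degrees(yaw).round(1),'len',np.linalg.norm(ax).round(),'org from plate',o.round(),'ends mean rel (along,lat)',((e.mean(0)-o)@d).round(1),((e.mean(0)-o)@lat).round(1),'heel ends lat',((e[2:].mean(0)-o)@lat).round(1))
c=env.camera_info('wrist'); R_=cv2.Rodrigues(np.array(c['rvec'],float))[0]; cp=-R_.T@np.array(c['tvec']).reshape(3)
s=env.observe(); T=cv2.Rodrigues(s['tcp_rot'])[0]
print('cam in tool',T.T@(cp-s['ee_pos']),'axes',(T.T@R_.T).round(3))
q=world('top0',[(200+65/8,165+240/8),(200+485/8,165+425/8)],48);print(q)
"
```

```text
SR yaw -6.7 len 185.0 org from plate [559. 402.] ends mean rel (along,lat) 0.7 -0.6 heel ends lat -0.3
SL yaw -1.1 len 187.0 org from plate [513. 234.] ends mean rel (along,lat) 0.8 2.0 heel ends lat 1.9
LR yaw 1.6 len 222.0 org from plate [ 501. -233.] ends mean rel (along,lat) 0.9 -4.5 heel ends lat -4.0
LL yaw 3.1 len 224.0 org from plate [ 494. -405.] ends mean rel (along,lat) 1.2 2.5 heel ends lat 2.0
cam in tool [  85.20022308    0.23448992 -121.30800687] axes [[-0.001 -0.945 -0.326]
 [ 1.    -0.    -0.001]
 [ 0.001 -0.326  0.945]]
[[535.52181783  95.91095938  48.        ]
 [479.0360056  -42.60057589  48.        ]]
```

{"fn": "move_arm", "kwargs": {"plan": [{"x": 46,"y": -20},{"x": 92,"y": -40},{"x": 138,"y": -60},{"x": 184,"y": -80},{"x": 230,"y": -100}]}}

```text
schema error: expected keys ax, ay, az, x, y, z, hand
```

```bash
python3 -c "
from h import *
print(env.observe()['t']); snap('wrist','w1')"
```

```text
0.15
```

{"fn": "move_arm", "kwargs": {"plan": [{"x": 23,"y": -42,"z": 10,"az": -8},{"x": 46,"y": -84,"z": 10,"az": -16},{"x": 69,"y": -126,"z": 10,"az": -24},{"x": 92,"y": -168,"z": 10,"az": -32},{"x": 115,"y": -210,"z": 10,"az": -40}]}}

```text
schema error: expected keys ax, ay, az, x, y, z, hand
```

{"fn": "move_arm", "kwargs": {"plan": [{"x": 0,"y": -42,"z": 0,"az": -8},{"x": 0,"y": -84,"z": 0,"az": -16},{"x": 0,"y": -126,"z": 0,"az": -24},{"x": 0,"y": -168,"z": 0,"az": -32},{"x": 0,"y": -190,"z": 0,"az": -40}]}}

```text
schema error: expected keys ax, ay, az, x, y, z, hand
```

{"fn": "move_arm", "kwargs": {"plan": [{"az": -7},{"az": -14}]}}

```text
schema error: expected keys ax, ay, az, x, y, z, hand
```

```bash
python3 -c "
from h import *
s=env.observe();print(s['t'],s['ee_pos'],s['tcp_rot'],s['joints']); snap('wrist','w2')
a=cv2.imread('pics/w1.png');b=cv2.imread('pics/w2.png')
cv2.imwrite('pics/w12.png',cv2.resize(np.vstack([a,b]),(400,600)))
cv2.imwrite('pics/w2b.png',cv2.resize(b,(800,600)))
cv2.imwrite('pics/w1b.png',cv2.resize(a,(800,600)))
"
```

```text
0.2 [171.22705938 522.40424572 252.75626624] [ 3.10117442e+00 -4.95432412e-01 -1.73456246e-04] [ 1.53858899e+00  2.55504713e-01  1.07505687e-01 -2.49900297e-04
 -1.42386802e+00 -2.84591385e-01]
```

View pics/w2b.png

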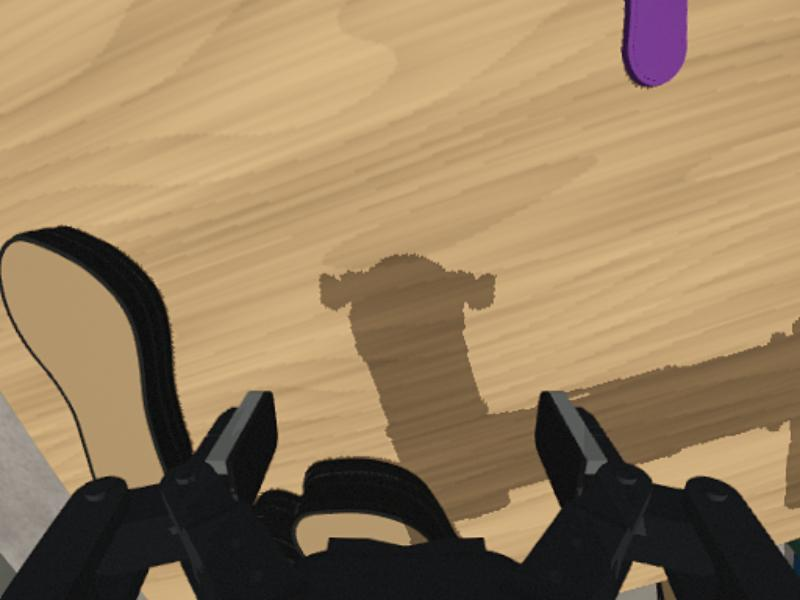

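View pics/w1b.png

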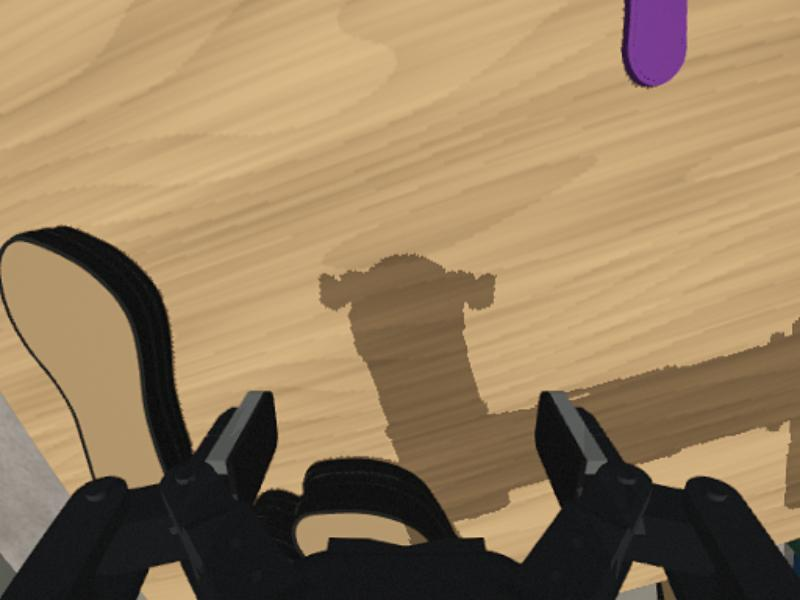

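The moves were refused because every row must carry all the keys. The wrist view still shows the starting area: decoy soles at the left and a purple one at top right.

{"fn": "move_arm", "kwargs": {"plan": [{"x": 46,"y": -20,"z": 0,"ax": 0,"ay": 0,"az": 0,"hand": 85},{"x": 92,"y": -40,"z": 0,"ax": 0,"ay": 0,"az": 0,"hand": 85},{"x": 138,"y": -60,"z": 0,"ax": 0,"ay": 0,"az": 0,"hand": 85},{"x": 184,"y": -80,"z": 0,"ax": 0,"ay": 0,"az": 0,"hand": 85},{"x": 230,"y": -100,"z": 0,"ax": 0,"ay": 0,"az": 0,"hand": 85}]}}

```text
t: 0.75
ee_pos: [402.1, 421.9, 253.3]
tcp_rot: [-3.102, 0.495, 0.0]
contact_force: [-1.1, 1.6, 0.4]
width: 84.8
gripper_force: 0.0
```

```bash
python3 -c "
from h import *
print(env.observe()['t'],env.observe()['ee_pos']); snap('wrist','w1')"
```

```text
0.75 [402.12474115 421.90411736 253.2937999 ]
```

{"fn": "move_arm", "kwargs": {"plan": [{"x": 23,"y": -42,"z": 10,"ax": 0,"ay": 0,"az": -8,"hand": 85},{"x": 46,"y": -84,"z": 10,"ax": 0,"ay": 0,"az": -16,"hand": 85},{"x": 69,"y": -126,"z": 10,"ax": 0,"ay": 0,"az": -24,"hand": 85},{"x": 92,"y": -168,"z": 10,"ax": 0,"ay": 0,"az": -32,"hand": 85},{"x": 115,"y": -210,"z": 10,"ax": 0,"ay": 0,"az": -40,"hand": 85}]}}

```text
t: 1.3
ee_pos: [516.1, 211.2, 263.3]
tcp_rot: [-2.741, 1.534, 0.0]
contact_force: [1.3, 0.7, 0.2]
width: 85.1
gripper_force: 0.0
```

{"fn": "move_arm", "kwargs": {"plan": [{"x": 0,"y": -42,"z": 0,"ax": 0,"ay": 0,"az": -8,"hand": 70},{"x": 0,"y": -84,"z": 0,"ax": 0,"ay": 0,"az": -16,"hand": 70},{"x": 0,"y": -126,"z": 0,"ax": 0,"ay": 0,"az": -24,"hand": 70},{"x": 0,"y": -168,"z": 0,"ax": 0,"ay": 0,"az": -32,"hand": 70},{"x": 0,"y": -190,"z": 0,"ax": 0,"ay": 0,"az": -40,"hand": 70}]}}

```text
t: 1.8
ee_pos: [515.1, 20.3, 263.4]
tcp_rot: [2.049, -2.381, 0.0]
contact_force: [0.3, 0.8, 0.2]
width: 70.1
gripper_force: 0.0
```

{"fn": "move_arm", "kwargs": {"plan": [{"x": 0,"y": 0,"z": 0,"ax": 0,"ay": 0,"az": -7,"hand": 70},{"x": 0,"y": 0,"z": 0,"ax": 0,"ay": 0,"az": -14,"hand": 70}]}}

```text
t: 2.0
ee_pos: [515.4, 22.0, 263.2]
tcp_rot: [1.744, -2.613, -0.0]
contact_force: [0.0, -0.0, -0.5]
width: 70.2
gripper_force: 0.0
```

```bash
python3 -c "
from h import *
s=env.observe();print(s['t'],s['ee_pos'],s['tcp_rot'],s['joints']); snap('wrist','w2')
b=cv2.imread('pics/w2.png');a=cv2.imread('pics/w1.png')
cv2.imwrite('pics/w2b.png',cv2.resize(b,(800,600)));cv2.imwrite('pics/w1b.png',cv2.resize(a,(800,600)))
"
```

```text
2.0 [515.41643516  22.02237463 263.23227143] [ 1.74426701e+00 -2.61274593e+00 -2.51540531e-04] [ 3.46561295e-01  1.84524818e-01  4.25609478e-02 -1.30236263e-04
 -1.42897834e+00 -7.40043397e-01]
```

View pics/w2b.png

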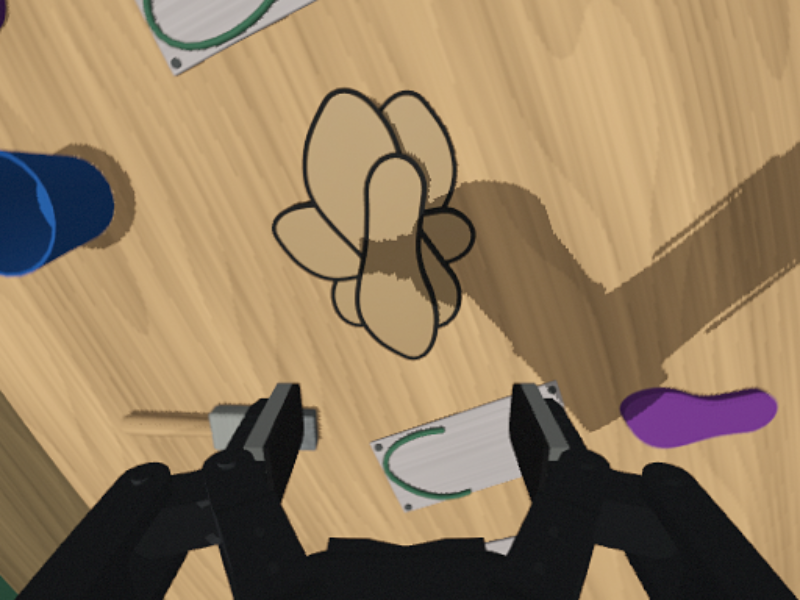

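The view shows the top sole with its heel at (396,153), toe at (415,358) and waist around (392,232). The pot is at (45,215), the brush at left (220,425), and the SL nest below.

```bash
cat >> h.py <<'E'
def sole(f,z,heel,toe,lside,rside,lh,s=0.64):
    "heel/toe tip pixels, lside/rside: waist side points; all in 800-wide view"
    g=lambda p: world(f,np.array(p,float)*s,z)[:,:2]
    H,T=g([heel,toe]); l,r=g(lside),g(rside)
    ax=sum((a[-1]-a[0])/np.linalg.norm(a[-1]-a[0]) for a in (l,r)); ax*=np.sign(ax@(T-H)); ax/=np.linalg.norm(ax)
    lat=np.array([-ax[1],ax[0]]); mid=(l.mean(0)+r.mean(0))/2
    hx,tx=(H-mid)@ax,(T-mid)@ax; tot={67:160,82:195}[lh]
    x0=((hx+lh)+(tx-(tot-lh)))/2
    o=mid+ax*x0
    print(f,'org',o.round(1),'yaw',np.degrees(np.arctan2(ax[1],ax[0])).round(1),'len',(tx-hx).round(1),'width',abs((l.mean(0)-r.mean(0))@lat).round(1))
E
python3 -c "
from h import *
sole('w2',48,(396,153),(415,358),[(366,210),(361,250)],[(422,210),(419,245)],67)
P,im=cloud('w2')
for u,v in [(400,320),(392,190),(345,150),(300,235),(430,150),(445,230)]: print(P[int(v*.64)][int(u*.64)].round(1))
a=cv2.imread('pics/w2.png')[50:240,160:320]; cv2.imwrite('pics/c1.png',cv2.resize(a,None,fx=3.15,fy=3.15,interpolation=2))
"
```

```text
w2 org [521.9   6.5] yaw 60.7 len 155.2 width 41.3
[538.6  63.8  48.5]
[506.  -29.8  47.5]
[526.7 -67.7  37.3]
[587.1 -24.   24.8]
[468.8 -42.7  13. ]
[481.6  16.8  24.6]
```

View pics/c1.png

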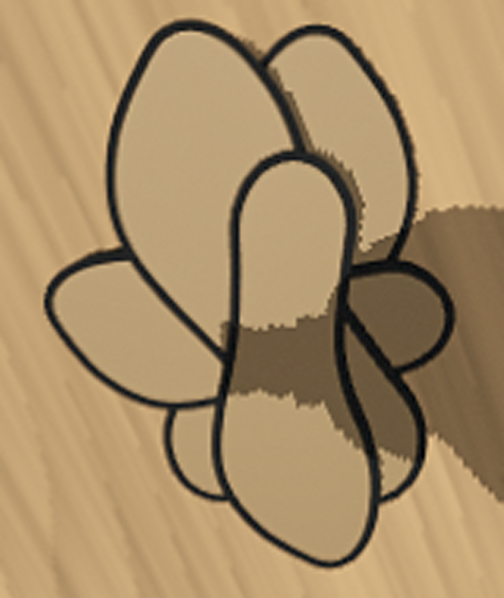

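View pics/w1b.png

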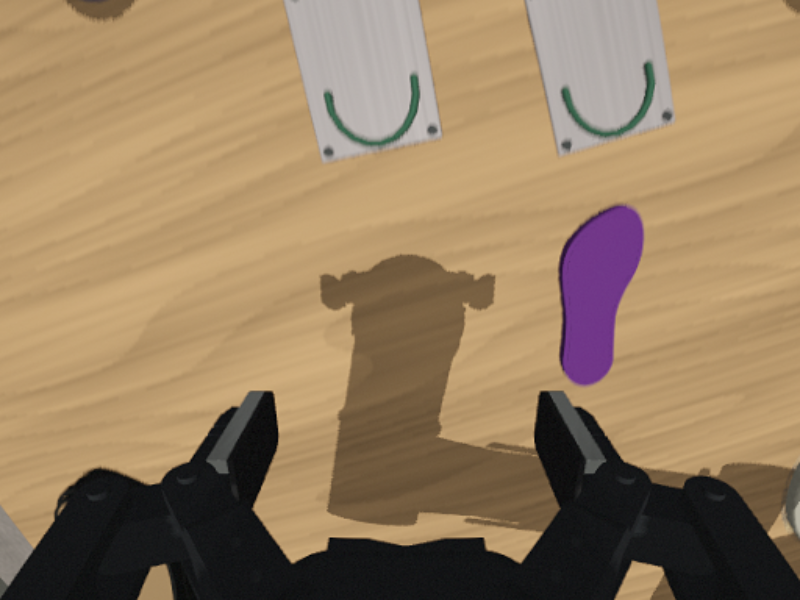

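```bash
cat >> h.py <<'E'
def fit(f,zt,lh,c=(515,10),tol=5):
    P,im=cloud(f); Z=P[...,2]
    m=(abs(Z-zt)<tol)&(np.hypot(P[...,0]-c[0],P[...,1]-c[1])<150)
    m=cv2.morphologyEx(m.astype(np.uint8),cv2.MORPH_OPEN,np.ones((3,3)))
    n,lab,st,_=cv2.connectedComponentsWithStats(m); k=1+np.argmax(st[1:,4]); v,u=np.where(lab==k)
    X=world(f,np.c_[u,v],zt)[:,:2]; tot={67:160,82:195}[lh]
    mu=X.mean(0); _,_,V=np.linalg.svd(X-mu,full_matrices=False); ax=V[0]
    for it in range(8):
        lat=np.array([-ax[1],ax[0]]); x=(X-mu)@ax; y=(X-mu)@lat
        lo,hi=x.min(),x.max()
        if it==0: # toe end has greater max width
            w=lambda a,b:np.ptp(y[(x>a)&(x<b)]); mid=(lo+hi)/2
            if w(lo,mid)>w(mid,hi): ax=-ax; continue
        x0=((lo+lh)+(hi-tot+lh))/2
        bins=np.arange(-12,12.1,3); E=[]
        for b in bins:
            s=abs(x-x0-b)<2; E.append((y[s].min(),y[s].max()))
        E=np.array(E); sl=np.polyfit(bins,E,1)[0].mean(); cy=E.mean()
        a=np.arctan2(ax[1],ax[0])+np.arctan(sl)
        o=mu+ax*x0+lat*cy; ax=np.array([np.cos(a),np.sin(a)])
    print(f,'org',o.round(1),'yaw',np.degrees(a).round(1),'len',(hi-lo).round(1),'waist',np.ptp(E,axis=1).mean().round(1),'z',np.median(Z[v,u]).round(1))
    return o,a
E
python3 -c "
from h import *
fit('w2',48,67)
fit('w2',36,82)
s=env.observe(); T=cv2.Rodrigues(s['tcp_rot'])[0]; print(np.degrees(np.arctan2(T[1,0],T[0,0])),s['ee_pos'])
# nests from w1/w2: plate corners (800px)
c=world('w1',np.array([(441,136),(325,161),(673,124),(560,154)])*.64,4);print(c.round(1))
c=world('w2',np.array([(175,75)])*.64,4);print(c.round(1))
"
```

```text
w2 org [521.8   7.8] yaw 64.4 len 159.5 waist 43.1 z 49.0
w2 org [546.3 -37.9] yaw -102.7 len 120.2 waist 38.7 z 36.9
-112.84140383791447 [515.43186541  22.43761671 263.19753211]
[[484.7 363.8   4. ]
 [495.6 454.3   4. ]
 [439.3 188.6   4. ]
 [443.7 279.8   4. ]]
[[ 627.  -172.8    4. ]]
```

Fit: small right sole origin (522,8), yaw 64.4°. Grasping it now.

{"fn": "move_arm", "kwargs": {"plan": [{"x": 6,"y": -15,"z": -45,"ax": 0,"ay": 0,"az": -3,"hand": 62},{"x": 6,"y": -15,"z": -90,"ax": 0,"ay": 0,"az": -3,"hand": 62},{"x": 6,"y": -15,"z": -135,"ax": 0,"ay": 0,"az": -3,"hand": 62},{"x": 6,"y": -15,"z": -175,"ax": 0,"ay": 0,"az": -3,"hand": 62},{"x": 6,"y": -15,"z": -205,"ax": 0,"ay": 0,"az": -3,"hand": 62}], "squeeze": 40}}

```text
t: 2.55
ee_pos: [520.2, 7.8, 55.7]
tcp_rot: [1.686, -2.648, -0.002]
contact_force: [-0.5, 0.4, 0.3]
width: 62.1
gripper_force: 0.0
```

{"fn": "move_arm", "kwargs": {"plan": [{"x": 0,"y": 0,"z": 0,"ax": 0,"ay": 0,"az": 0,"hand": 62},{"x": 0,"y": 0,"z": 0,"ax": 0,"ay": 0,"az": 0,"hand": 35},{"x": 0,"y": 0,"z": 0,"ax": 0,"ay": 0,"az": 0,"hand": 35},{"x": 0,"y": 0,"z": 0,"ax": 0,"ay": 0,"az": 0,"hand": 35},{"x": 0,"y": 0,"z": 0,"ax": 0,"ay": 0,"az": 0,"hand": 35}]}}

```text
t: 3.05
ee_pos: [522.4, 8.3, 59.8]
tcp_rot: [-1.684, 2.649, -0.001]
contact_force: [-1.9, 0.8, 6.5]
width: 41.7
gripper_force: 40.8
```

{"fn": "move_arm", "kwargs": {"plan": [{"x": 0,"y": 0,"z": 30,"ax": 0,"ay": 0,"az": 0,"hand": 35},{"x": 0,"y": 0,"z": 70,"ax": 0,"ay": 0,"az": 0,"hand": 35},{"x": 0,"y": 0,"z": 110,"ax": 0,"ay": 0,"az": 0,"hand": 35},{"x": 0,"y": 40,"z": 130,"ax": 0,"ay": 0,"az": -8,"hand": 35}]}}

```text
t: 3.45
ee_pos: [522.8, 45.8, 192.6]
tcp_rot: [-1.487, 2.761, -0.004]
contact_force: [1.5, 1.1, -0.8]
width: 41.6
gripper_force: 40.7
```

```bash
python3 -c "
from h import *
fit('top0',48,67)
snap('top','top1'); fit('top1',36,82)
for f in ('w1','w2','top0'):
  P,im=cloud(f); hsv=cv2.cvtColor(im,cv2.COLOR_RGB2HSV)
  pur=(hsv[...,0]>130)&(hsv[...,0]<155)&(hsv[...,1]>120); n,l,st,ce=cv2.connectedComponentsWithStats(pur.astype(np.uint8))
  for k in range(1,n):
    if st[k,4]>150: 
      v,u=np.where(l==k); W=world(f,np.c_[u,v],12); print(f,st[k,4],W.mean(0).round(1),np.ptp(W,axis=0).round(),'depth',np.median(P[v,u],axis=0).round(1))
"
```

```text
top0 org [521.1   7.6] yaw 66.1 len 156.3 waist 40.7 z 48.4
top1 org [521.4 -68.9] yaw 81.1 len 108.9 waist 65.2 z 36.3
w1 4107 [328.7 277.5  12. ] [148.  88.   0.] depth [335.5 279.7  12.6]
w2 2719 [320.8 280.5  12. ] [149.  94.   0.] depth [327.2 280.9  13.2]
top0 1310 [ 764.7 -362.6   12. ] [ 77. 190.   0.] depth [ 764.5 -356.3   12.5]
top0 1023 [313.5 279.6  12. ] [143.  83.   0.] depth [318.8 281.8  12.1]
top0 988 [ 271.4 -241.7   12. ] [ 83. 143.   0.] depth [ 269.3 -236.4   12.8]
```

```bash
python3 -c "
from h import *
for f in ('w1','w2','top0'):
  c=np.load('pics/'+f+'.npz'); print(f,c['D'])
  uv=np.array([[400,200],[282,87],[100,182],[230,200.]])
  p=cv2.undistortPoints(uv.reshape(-1,1,2),c['K'],c['D']).reshape(-1,2)
  q=cv2.projectPoints(np.c_[p,np.ones(4)],np.zeros(3),np.zeros(3),c['K'],c['D'])[0].reshape(-1,2); print((q-uv).round(2).tolist())
  R=cv2.Rodrigues(c['rvec'])[0]; print('cam',(-R.T@c['tvec'].reshape(3)).round(1),'axis',R[2].round(3))
  P,im=cloud(f); Z=P[...,2]
  for (a,b) in [(300,500),(0,120),(120,290)]:
    pass
  m=(abs(Z)<25); v,u=np.where(m); A=np.c_[P[v,u,0],P[v,u,1],np.ones(len(u))]; k=np.linalg.lstsq(A,P[v,u,2],rcond=None)[0]; print('bench plane',k.round(4))
print(env.observe()['t'])
"
```

```text
w1 [-0.07748865  0.          0.          0.          0.        ]
[[-0.0, -0.0], [-0.0, 0.0], [0.0, 0.0], [0.0, 0.0]]
cam [488.4 391.6 374.3] axis [-0.308  0.101 -0.946]
bench plane [ 0.0033 -0.0046  1.6648]
w2 [-0.07748865  0.          0.          0.          0.        ]
[[-0.0, -0.0], [-0.0, 0.0], [0.0, 0.0], [0.0, 0.0]]
cam [483.9 -55.6 384.5] axis [ 0.126  0.301 -0.945]
bench plane [9.0000e-04 2.2000e-03 1.3714e+00]
top0 [0.00256805 0.         0.         0.         0.        ]
[[0.0, 0.0], [0.0, 0.0], [0.0, 0.0], [0.0, 0.0]]
cam [ 340.1   19.  1308.2] axis [ 0.146 -0.027 -0.989]
bench plane [-5.0000e-04 -1.3000e-03  1.1702e+00]
3.5
```

```bash
python3 - <<'E'
s=open('h.py').read()
s=s.replace("im,d=env.snapshot(n);","ci=env.camera_info(n); im,d=env.snapshot(n);").replace("env.camera_info(n).items()","ci.items()")
s+='''
def nests(f):
    c=np.load('pics/'+f+'.npz'); im=c['im']; hsv=cv2.cvtColor(cv2.resize(im,None,fx=4,fy=4,interpolation=cv2.INTER_CUBIC),cv2.COLOR_RGB2HSV)
    m=((hsv[...,1]<60)&(hsv[...,2]>110)).astype(np.uint8); m=cv2.morphologyEx(m,cv2.MORPH_CLOSE,np.ones((25,25))); m=cv2.morphologyEx(m,cv2.MORPH_OPEN,np.ones((15,15)))
    n,l,st,ce=cv2.connectedComponentsWithStats(m)
    for k in range(1,n):
        if not 40000>st[k,4]>8000: continue
        v,u=np.where(l==k); W=world(f,(np.c_[u,v]-1.5)/4,4)[:,:2].astype(np.float32)
        if not 350<W[:,0].mean()<700: continue
        r=cv2.minAreaRect(W); b=cv2.boxPoints(r); b=b[np.argsort(b[:,0])]; ax=b[2:].mean(0)-b[:2].mean(0); L=np.linalg.norm(ax); ax/=L; lat=np.array([-ax[1],ax[0]])
        big=L>207; mid=np.array(r[0]); g=(128-112.5) if big else (108-95)
        print(f,'centre',mid.round(1),'size',np.round(r[1],1),'yaw',np.degrees(np.arctan2(ax[1],ax[0])).round(1),'org(no lat)',(mid-ax*g).round(1))
'''
open('h.py','w').write(s)
E
python3 -c "
from h import *
nests('top0'); nests('top1')"
```

```text
top0 centre [573.6 401.7] size [ 94.8 189.9] yaw -6.8 org(no lat) [560.7 403.2]
top0 centre [527.4 235.2] size [ 94.9 189.2] yaw -1.1 org(no lat) [514.4 235.5]
```

{"fn": "move_arm", "kwargs": {"plan": [{"x": 5,"y": 44,"z": 0,"ax": 0,"ay": 0,"az": -8,"hand": 35},{"x": 10,"y": 88,"z": 0,"ax": 0,"ay": 0,"az": -16,"hand": 35},{"x": 14,"y": 132,"z": 0,"ax": 0,"ay": 0,"az": -24,"hand": 35},{"x": 19,"y": 177,"z": 0,"ax": 0,"ay": 0,"az": -32,"hand": 35},{"x": 24,"y": 222,"z": 0,"ax": 0,"ay": 0,"az": -40,"hand": 35}]}}

```text
t: 4.0
ee_pos: [545.2, 271.7, 188.5]
tcp_rot: [0.452, -3.109, -0.0]
contact_force: [0.7, 0.3, -0.6]
width: 41.5
gripper_force: 40.7
```

{"fn": "move_arm", "kwargs": {"plan": [{"x": 5,"y": 44,"z": -20,"ax": 0,"ay": 0,"az": -8,"hand": 35},{"x": 10,"y": 88,"z": -40,"ax": 0,"ay": 0,"az": -16,"hand": 35},{"x": 14,"y": 132,"z": -60,"ax": 0,"ay": 0,"az": -23.6,"hand": 35},{"x": 14,"y": 132,"z": -100,"ax": 0,"ay": 0,"az": -23.6,"hand": 35},{"x": 14,"y": 132,"z": -130,"ax": 0,"ay": 0,"az": -23.6,"hand": 35}]}}

```text
t: 4.5
ee_pos: [558.2, 403.1, 55.3]
tcp_rot: [-0.182, -3.134, 0.002]
contact_force: [0.6, -0.3, -1.5]
width: 41.9
gripper_force: 40.6
```

```bash
sed -i 's/not 40000>/not 90000>/' h.py; python3 -c "
from h import *
s=env.observe(); T=cv2.Rodrigues(s['tcp_rot'])[0]; print(s['t'],np.degrees(np.arctan2(T[1,0],T[0,0])),s['ee_pos'],s['joints'])
snap('top','top2'); fit('top2',46,67,c=(560,402),tol=14); nests('top0')"
```

```text
4.5 173.3356431736739 [558.24352444 403.05016965  55.3069012 ] [ 8.50977136e-01  6.36727207e-01  1.95115309e-01 -1.14677132e-03
 -1.13147652e+00 -2.53759809e+00]
top2 org [625.8 401.3] yaw -137.8 len 81.7 waist 34.4 z 42.6
top0 centre [573.6 401.7] size [ 94.8 189.9] yaw -6.8 org(no lat) [560.7 403.2]
top0 centre [527.4 235.2] size [ 94.9 189.2] yaw -1.1 org(no lat) [514.4 235.5]
top0 centre [ 517.1 -231.8] size [223.7 109.4] yaw 1.5 org(no lat) [ 501.6 -232.2]
top0 centre [ 510.8 -403.5] size [224.9 109.5] yaw 3.0 org(no lat) [ 495.3 -404.3]
```

{"fn": "move_arm", "kwargs": {"plan": [{"x": 0,"y": 0,"z": -15,"ax": 0,"ay": 0,"az": 0,"hand": 35},{"x": 0,"y": 0,"z": -25,"ax": 0,"ay": 0,"az": 0,"hand": 35},{"x": 0,"y": 0,"z": -28,"ax": 0,"ay": 0,"az": 0,"hand": 35},{"x": 0,"y": 0,"z": -29,"ax": 0,"ay": 0,"az": 0,"hand": 35},{"x": 0,"y": 0,"z": -29,"ax": 0,"ay": 0,"az": 0,"hand": 35}]}}

```text
t: 5.05
ee_pos: [560.0, 402.2, 30.3]
tcp_rot: [0.185, 3.135, 0.002]
contact_force: [-0.7, 0.0, -0.8]
width: 41.6
gripper_force: 40.7
```

{"fn": "move_arm", "kwargs": {"plan": [{"x": 0,"y": 0,"z": -2,"ax": 0,"ay": 0,"az": 0,"hand": 35},{"x": 0,"y": 0,"z": -3,"ax": 0,"ay": 0,"az": 0,"hand": 35},{"x": 0,"y": 0,"z": -3,"ax": 0,"ay": 0,"az": 0,"hand": 35}]}}

```text
t: 5.35
ee_pos: [560.0, 402.3, 27.9]
tcp_rot: [0.184, 3.135, 0.002]
contact_force: [-2.6, -0.8, 5.6]
width: 41.5
gripper_force: 41.2
```

{"fn": "move_arm", "kwargs": {"plan": [{"x": 0,"y": 0,"z": 0,"ax": 0,"ay": 0,"az": 0,"hand": 64},{"x": 0,"y": 0,"z": 0,"ax": 0,"ay": 0,"az": 0,"hand": 64},{"x": 0,"y": 0,"z": 15,"ax": 0,"ay": 0,"az": 0,"hand": 64},{"x": 0,"y": 0,"z": 60,"ax": 0,"ay": 0,"az": 0,"hand": 64},{"x": -20,"y": -10,"z": 105,"ax": 0,"ay": 0,"az": 8,"hand": 70}]}}

```text
t: 5.85
ee_pos: [540.3, 391.7, 130.4]
tcp_rot: [0.036, -3.14, 0.004]
contact_force: [0.1, 0.6, 0.4]
width: 69.8
gripper_force: 0.0
```

{"fn": "move_arm", "kwargs": {"plan": [{"x": -6,"y": -42,"z": 18,"ax": 0,"ay": 0,"az": 8,"hand": 75},{"x": -12,"y": -84,"z": 36,"ax": 0,"ay": 0,"az": 16,"hand": 75},{"x": -18,"y": -126,"z": 54,"ax": 0,"ay": 0,"az": 24,"hand": 75},{"x": -24,"y": -168,"z": 72,"ax": 0,"ay": 0,"az": 32,"hand": 75},{"x": -24,"y": -200,"z": 90,"ax": 0,"ay": 0,"az": 40,"hand": 75}]}}

```text
t: 6.35
ee_pos: [514.8, 189.8, 222.1]
tcp_rot: [-1.115, 2.937, 0.0]
contact_force: [-0.3, -0.1, 1.1]
width: 74.8
gripper_force: 0.0
```

```bash
python3 -c "
from h import *
fit('top2',36,82,c=(515,0))
snap('top','top3'); fit('top3',16,67,c=(560,402),tol=4);fit('top3',36,82,c=(515,0))
snap('side','s3')
s=env.observe(); T=cv2.Rodrigues(s['tcp_rot'])[0]; print(s['t'],np.degrees(np.arctan2(T[1,0],T[0,0])),s['ee_pos'])
"
```

```text
top2 org [521.8   6.5] yaw -75.4 len 191.6 waist 50.3 z 36.3Traceback (most recent call last):
  File "<string>", line 4, in <module>
    snap('top','top3'); fit('top3',16,67,c=(560,402),tol=4);fit('top3',36,82,c=(515,0))
                        ~~~^^^^^^^^^^^^^^^^^^^^^^^^^^^^^^^^
  File "h.py", line 31, in fit
    n,lab,st,_=cv2.connectedComponentsWithStats(m); k=1+np.argmax(st[1:,4]); v,u=np.where(lab==k)
                                                        ~~~~~~~~~^^^^^^^^^^
    return _wrapfunc(a, 'argmax', axis=axis, out=out, **kwds)
    return bound(*args, **kwds)
ValueError: attempt to get argmax of an empty sequence
```

```bash
python3 -c "
from h import *
a=cv2.imread('pics/top3.png')[130:260,50:300]; cv2.imwrite('pics/c3.png',cv2.resize(a,None,fx=3.2,fy=3.2,interpolation=2))
P,im=cloud('top3')
print(P[155:210:6,95,2].round(1), P[182,80:112:4,2].round(1)); print(fit('top3',36,82,c=(515,0)))
"
```

```text
[621.9 622.9 604.  607.1 604.  599.4 597.1 591.  582.4 573.3] [606.3 602.9 604.2 605.5 603.  600.1 600.6 598.6]
top3 org [521.4   7.4] yaw -76.5 len 189.8 waist 50.8 z 36.2
(array([521.44267936,   7.36371704]), np.float64(-1.3360059977953636))
```

View pics/c3.png

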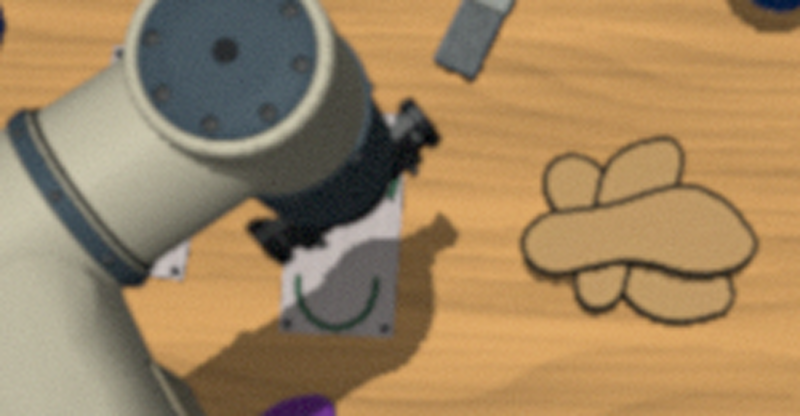

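{"fn": "move_arm", "kwargs": {"plan": [{"x": 1,"y": -37,"z": 10,"ax": 0,"ay": 0,"az": 8,"hand": 75},{"x": 2,"y": -74,"z": 20,"ax": 0,"ay": 0,"az": 16,"hand": 75},{"x": 3,"y": -111,"z": 30,"ax": 0,"ay": 0,"az": 24,"hand": 75},{"x": 4,"y": -148,"z": 30,"ax": 0,"ay": 0,"az": 32,"hand": 75},{"x": 5,"y": -184.6,"z": 30,"ax": 0,"ay": 0,"az": 40,"hand": 75}]}}

```text
t: 6.9
ee_pos: [520.6, 6.0, 251.4]
tcp_rot: [-2.052, 2.378, -0.001]
contact_force: [0.7, -1.0, -0.5]
width: 74.7
gripper_force: 0.0
```

{"fn": "move_arm", "kwargs": {"plan": [{"x": 0,"y": 0,"z": 0,"ax": 0,"ay": 0,"az": 8,"hand": 75},{"x": 0,"y": 0,"z": 0,"ax": 0,"ay": 0,"az": 16,"hand": 75},{"x": 0,"y": 0,"z": 0,"ax": 0,"ay": 0,"az": 22.75,"hand": 75},{"x": 0,"y": 0,"z": 0,"ax": 0,"ay": 0,"az": 22.75,"hand": 75}]}}

```text
t: 7.3
ee_pos: [520.7, 7.3, 250.9]
tcp_rot: [2.476, -1.934, -0.0]
contact_force: [-1.1, -0.2, 0.5]
width: 74.7
gripper_force: 0.0
```

```bash
python3 -c "
from h import *
s=env.observe(); T=cv2.Rodrigues(s['tcp_rot'])[0]; print(s['t'],np.degrees(np.arctan2(T[1,0],T[0,0])),s['ee_pos'],s['joints'])
snap('wrist','w4'); fit('w4',36,82,c=(515,0))
snap('top','top4'); fit('top4',16,67,c=(560,402),tol=4)
"
```

```text
7.3 -75.97270976091265 [520.66482588   7.28685991 250.92718455] [ 3.14971444e-01  1.97771366e-01  2.80246118e-02 -9.54047990e-05
 -1.40116237e+00 -7.01329272e-02]
w4 org [523.4   7.2] yaw -79.6 len 193.9 waist 52.5 z 37.1
top4 org [537.5 402.6] yaw 163.3 len 63.5 waist 29.2 z 16.0
```

{"fn": "move_arm", "kwargs": {"plan": [{"x": 1.5,"y": 0,"z": -45,"ax": 0,"ay": 0,"az": -2.5,"hand": 72},{"x": 1.5,"y": 0,"z": -90,"ax": 0,"ay": 0,"az": -2.5,"hand": 72},{"x": 1.5,"y": 0,"z": -135,"ax": 0,"ay": 0,"az": -2.5,"hand": 72},{"x": 1.5,"y": 0,"z": -175,"ax": 0,"ay": 0,"az": -2.5,"hand": 72},{"x": 1.5,"y": 0,"z": -204,"ax": 0,"ay": 0,"az": -2.5,"hand": 72}]}}

```text
t: 7.9
ee_pos: [520.8, 7.3, 44.4]
tcp_rot: [2.428, -1.99, -0.003]
contact_force: [0.7, 0.4, 0.9]
width: 72.0
gripper_force: 0.0
```

{"fn": "move_arm", "kwargs": {"plan": [{"x": 0,"y": 0,"z": 0,"ax": 0,"ay": 0,"az": 0,"hand": 72},{"x": 0,"y": 0,"z": 0,"ax": 0,"ay": 0,"az": 0,"hand": 44},{"x": 0,"y": 0,"z": 0,"ax": 0,"ay": 0,"az": 0,"hand": 44},{"x": 0,"y": 0,"z": 0,"ax": 0,"ay": 0,"az": 0,"hand": 44},{"x": 0,"y": 0,"z": 0,"ax": 0,"ay": 0,"az": 0,"hand": 44}]}}

```text
t: 8.4
ee_pos: [523.8, 7.8, 49.2]
tcp_rot: [-2.43, 1.985, -0.004]
contact_force: [-1.2, 0.8, 6.9]
width: 50.7
gripper_force: 41.8
```

{"fn": "move_arm", "kwargs": {"plan": [{"x": 0,"y": 0,"z": 30,"ax": 0,"ay": 0,"az": 0,"hand": 44},{"x": 0,"y": 0,"z": 70,"ax": 0,"ay": 0,"az": 0,"hand": 44},{"x": 0,"y": -10,"z": 110,"ax": 0,"ay": 0,"az": 8,"hand": 44},{"x": 0,"y": -50,"z": 130,"ax": 0,"ay": 0,"az": 16,"hand": 44},{"x": 0,"y": -95,"z": 130,"ax": 0,"ay": 0,"az": 24,"hand": 44}]}}

```text
t: 8.9
ee_pos: [524.4, -86.4, 181.8]
tcp_rot: [-2.792, 1.431, -0.012]
contact_force: [0.1, 0.3, -0.3]
width: 51.0
gripper_force: 41.5
```

{"fn": "move_arm", "kwargs": {"plan": [{"x": -5,"y": -45,"z": 0,"ax": 0,"ay": 0,"az": 8,"hand": 44},{"x": -10,"y": -90,"z": 0,"ax": 0,"ay": 0,"az": 16,"hand": 44},{"x": -15,"y": -135,"z": 0,"ax": 0,"ay": 0,"az": 24,"hand": 44},{"x": -20,"y": -180,"z": 0,"ax": 0,"ay": 0,"az": 32,"hand": 44},{"x": -25,"y": -225,"z": 0,"ax": 0,"ay": 0,"az": 40,"hand": 44}]}}

```text
t: 9.4
ee_pos: [497.5, -308.8, 177.7]
tcp_rot: [-3.113, 0.422, -0.002]
contact_force: [2.2, 0.8, -0.9]
width: 50.3
gripper_force: 41.6
```

{"fn": "move_arm", "kwargs": {"plan": [{"x": -3,"y": -44,"z": -20,"ax": 0,"ay": 0,"az": 8,"hand": 44},{"x": -2.7,"y": -87.8,"z": -40,"ax": 0,"ay": 0,"az": 16,"hand": 44},{"x": -2.7,"y": -87.8,"z": -80,"ax": 0,"ay": 0,"az": 17.5,"hand": 44},{"x": -2.7,"y": -87.8,"z": -115,"ax": 0,"ay": 0,"az": 17.5,"hand": 44},{"x": -2.7,"y": -87.8,"z": -125,"ax": 0,"ay": 0,"az": 17.5,"hand": 44}]}}

```text
t: 9.9
ee_pos: [492.6, -393.7, 47.9]
tcp_rot: [-3.137, -0.045, 0.01]
contact_force: [-1.3, 1.2, -0.2]
width: 51.0
gripper_force: 41.6
```

```bash
python3 -c "
from h import *
s=env.observe(); T=cv2.Rodrigues(s['tcp_rot'])[0]; print(s['t'],np.degrees(np.arctan2(T[1,0],T[0,0])),s['ee_pos'])
snap('top','top5'); fit('top5',16,67,c=(560,402),tol=5); fit('top5',24,67,c=(515,0),tol=5)
"
```

```text
9.9 1.6484017094695238 [ 492.56114103 -393.71159387   47.91914479]
top5 org [558.3 399.5] yaw 9.2 len 157.7 waist 35.3 z 15.8
top5 org [522.6   8.9] yaw -13.9 len 158.3 waist 39.3 z 24.2
```

{"fn": "move_arm", "kwargs": {"plan": [{"x": 0,"y": 0,"z": 0,"ax": 0,"ay": 0,"az": 0,"hand": 44},{"x": 0,"y": 0,"z": 0,"ax": 0,"ay": 0,"az": 0,"hand": 44},{"x": 0,"y": 0,"z": -14,"ax": 0,"ay": 0,"az": 0,"hand": 44},{"x": 0,"y": 0,"z": -21,"ax": 0,"ay": 0,"az": 0,"hand": 44},{"x": 0,"y": 0,"z": -22,"ax": 0,"ay": 0,"az": 0,"hand": 44}]}}

```text
t: 10.45
ee_pos: [495.3, -395.0, 29.3]
tcp_rot: [3.141, 0.049, -0.0]
contact_force: [0.1, -1.6, -0.7]
width: 50.6
gripper_force: 41.3
```

{"fn": "move_arm", "kwargs": {"plan": [{"x": 0,"y": 0,"z": -1,"ax": 0,"ay": 0,"az": 0,"hand": 44},{"x": 0,"y": 0,"z": -2,"ax": 0,"ay": 0,"az": 0,"hand": 44},{"x": 0,"y": 0,"z": -3,"ax": 0,"ay": 0,"az": 0,"hand": 44},{"x": 0,"y": 0,"z": -3,"ax": 0,"ay": 0,"az": 0,"hand": 44}]}}

```text
t: 10.85
ee_pos: [495.3, -395.1, 29.1]
tcp_rot: [3.14, 0.049, 0.001]
contact_force: [-2.4, 3.0, 9.2]
width: 51.0
gripper_force: 42.5
```

The last row was clipped, so y stands about 5.8 mm short. I'll lift, correct and re-lower.

{"fn": "move_arm", "kwargs": {"plan": [{"x": 0,"y": 0,"z": 9,"ax": 0,"ay": 0,"az": 0,"hand": 44},{"x": 0,"y": -5.8,"z": 9,"ax": 0,"ay": 0,"az": 1.2,"hand": 44},{"x": 0,"y": -5.8,"z": 9,"ax": 0,"ay": 0,"az": 1.2,"hand": 44},{"x": 0,"y": -5.8,"z": 3,"ax": 0,"ay": 0,"az": 1.2,"hand": 44},{"x": 0,"y": -5.8,"z": 0,"ax": 0,"ay": 0,"az": 1.2,"hand": 44}]}}

```text
t: 11.35
ee_pos: [495.6, -401.0, 28.8]
tcp_rot: [3.139, 0.081, 0.001]
contact_force: [-6.6, 9.9, 27.7]
width: 50.6
gripper_force: 46.3
```

{"fn": "move_arm", "kwargs": {"plan": [{"x": 0,"y": 0,"z": 0,"ax": 0,"ay": 0,"az": 0,"hand": 44},{"x": 0,"y": 0,"z": 0,"ax": 0,"ay": 0,"az": 0,"hand": 44}]}}

```text
t: 11.55
ee_pos: [495.5, -401.1, 29.0]
tcp_rot: [3.139, 0.081, 0.002]
contact_force: [-2.1, 3.2, 13.8]
width: 50.7
gripper_force: 44.2
```

{"fn": "move_arm", "kwargs": {"plan": [{"x": 0,"y": 0,"z": 0,"ax": 0,"ay": 0,"az": 0,"hand": 72},{"x": 0,"y": 0,"z": 0,"ax": 0,"ay": 0,"az": 0,"hand": 72},{"x": 0,"y": 0,"z": 20,"ax": 0,"ay": 0,"az": 0,"hand": 72},{"x": 0,"y": 0,"z": 65,"ax": 0,"ay": 0,"az": 0,"hand": 72},{"x": 0,"y": 10,"z": 110,"ax": 0,"ay": 0,"az": 0,"hand": 72}]}}

```text
t: 12.05
ee_pos: [494.2, -390.9, 136.5]
tcp_rot: [-3.139, -0.08, 0.006]
contact_force: [1.1, -1.0, 0.8]
width: 71.8
gripper_force: 0.0
```

```bash
python3 -c "
from h import *
s=env.observe(); T=cv2.Rodrigues(s['tcp_rot'])[0]; print(s['t'],np.degrees(np.arctan2(T[1,0],T[0,0])),s['ee_pos'])
snap('wrist','w5'); snap('top','top6'); 
for f,c in (('w5',(495,-401)),('top6',(495,-401))): fit(f,16,82,c=c,tol=4)
a=cv2.imread('pics/top6.png'); A=cv2.resize(a[135:245,65:185],None,fx=4,fy=4,interpolation=2); B=cv2.resize(cv2.imread('pics/w5.png'),(587,440)); o=np.hstack([A,B]); cv2.imwrite('pics/c6.png',cv2.resize(o,(800,int(440*800/o.shape[1]))))
"
```

```text
12.05 2.9017924908049118 [ 494.18184466 -390.89340667  136.46526627]
w5 org [ 496.9 -400.9] yaw 1.9 len 193.1 waist 53.0 z 17.0Traceback (most recent call last):
  File "<string>", line 5, in <module>
    for f,c in (('w5',(495,-401)),('top6',(495,-401))): fit(f,16,82,c=c,tol=4)
                                                        ~~~^^^^^^^^^^^^^^^^^^^
  File "h.py", line 43, in fit
    s=abs(x-x0-b)<2; E.append((y[s].min(),y[s].max()))
                               ~~~~~~~~^^
    return umr_minimum(a, axis, None, out, keepdims, initial, where)
ValueError: zero-size array to reduction operation minimum which has no identity
```

{"fn": "move_arm", "kwargs": {"plan": [{"x": 0,"y": 40,"z": 20,"ax": 0,"ay": 0,"az": -3,"hand": 70},{"x": 5,"y": 80,"z": 40,"ax": 0,"ay": 0,"az": -6,"hand": 70},{"x": 10,"y": 120,"z": 60,"ax": 0,"ay": 0,"az": -9,"hand": 70},{"x": 15,"y": 160,"z": 80,"ax": 0,"ay": 0,"az": -12,"hand": 70},{"x": 15,"y": 200,"z": 100,"ax": 0,"ay": 0,"az": -15,"hand": 70}]}}

```text
t: 12.65
ee_pos: [510.2, -189.0, 236.8]
tcp_rot: [-3.124, 0.333, 0.002]
contact_force: [0.8, 0.3, 0.2]
width: 70.0
gripper_force: 0.0
```

{"fn": "move_arm", "kwargs": {"plan": [{"x": 3,"y": 40,"z": 5,"ax": 0,"ay": 0,"az": -2,"hand": 70},{"x": 6,"y": 80,"z": 10,"ax": 0,"ay": 0,"az": -2,"hand": 70},{"x": 9,"y": 120,"z": 14,"ax": 0,"ay": 0,"az": -2,"hand": 70},{"x": 12,"y": 160,"z": 14,"ax": 0,"ay": 0,"az": -2,"hand": 70},{"x": 12,"y": 200,"z": 14,"ax": 0,"ay": 0,"az": -2,"hand": 70}]}}

```text
t: 13.15
ee_pos: [522.1, 11.1, 250.4]
tcp_rot: [3.118, -0.384, -0.001]
contact_force: [0.5, 0.4, -0.7]
width: 69.9
gripper_force: 0.0
```

{"fn": "move_arm", "kwargs": {"plan": [{"x": 0,"y": 0,"z": 0,"ax": 0,"ay": 0,"az": 0,"hand": 70},{"x": 0,"y": 0,"z": 0,"ax": 0,"ay": 0,"az": 0,"hand": 70}]}}

```text
t: 13.35
ee_pos: [522.0, 10.1, 250.3]
tcp_rot: [3.118, -0.381, -0.002]
contact_force: [0.2, -0.5, 0.3]
width: 69.8
gripper_force: 0.0
```

```bash
python3 -c "
from h import *
a=cv2.imread('pics/top6.png'); A=cv2.resize(a[135:245,65:185],None,fx=4,fy=4,interpolation=2)
s=env.observe(); T=cv2.Rodrigues(s['tcp_rot'])[0]; print(s['t'],np.degrees(np.arctan2(T[1,0],T[0,0])),s['ee_pos'])
snap('wrist','w7'); B=cv2.resize(cv2.imread('pics/w7.png'),(587,440)); o=np.hstack([A,B]); cv2.imwrite('pics/c6.png',cv2.resize(o,(800,int(440*800/o.shape[1]))))
fit('top6',24,67,c=(515,0));fit('w7',24,67,c=(515,0))
"
```

```text
13.35 -13.924720502898007 [522.03253919  10.08975418 250.33962244]
top6 org [521.8   7.6] yaw -2.0 len 157.5 waist 36.3 z 24.1
w7 org [523.9   9.9] yaw -16.3 len 159.3 waist 43.0 z 25.0
```

View pics/c6.png

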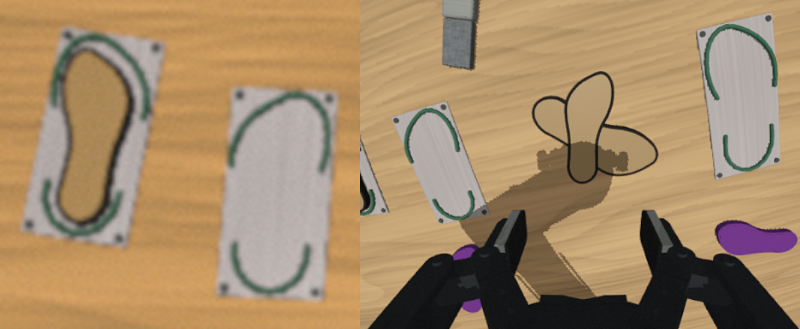

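SR lies inside its fence. The next sole, small left, is fully exposed and its toe points up in the view. Grasping it.

{"fn": "move_arm", "kwargs": {"plan": [{"x": 1.7,"y": 0,"z": -45,"ax": 0,"ay": 0,"az": -2.4,"hand": 62},{"x": 1.7,"y": 0,"z": -90,"ax": 0,"ay": 0,"az": -2.4,"hand": 62},{"x": 1.7,"y": 0,"z": -135,"ax": 0,"ay": 0,"az": -2.4,"hand": 62},{"x": 1.7,"y": 0,"z": -180,"ax": 0,"ay": 0,"az": -2.4,"hand": 62},{"x": 1.7,"y": 0,"z": -208,"ax": 0,"ay": 0,"az": -2.4,"hand": 62}]}}

```text
t: 13.9
ee_pos: [521.9, 7.4, 39.7]
tcp_rot: [3.107, -0.453, -0.007]
contact_force: [-0.8, -0.3, -0.4]
width: 62.2
gripper_force: 0.0
```

{"fn": "move_arm", "kwargs": {"plan": [{"x": 0,"y": 0,"z": -7,"ax": 0,"ay": 0,"az": 0,"hand": 62},{"x": 0,"y": 0,"z": -7,"ax": 0,"ay": 0,"az": 0,"hand": 35},{"x": 0,"y": 0,"z": -7,"ax": 0,"ay": 0,"az": 0,"hand": 35},{"x": 0,"y": 0,"z": -7,"ax": 0,"ay": 0,"az": 0,"hand": 35},{"x": 0,"y": 0,"z": -7,"ax": 0,"ay": 0,"az": 0,"hand": 35}]}}

```text
t: 14.4
ee_pos: [524.7, 9.5, 37.4]
tcp_rot: [-3.108, 0.449, -0.004]
contact_force: [-0.5, 0.8, -0.5]
width: 41.5
gripper_force: 40.8
```

{"fn": "move_arm", "kwargs": {"plan": [{"x": 0,"y": 0,"z": 30,"ax": 0,"ay": 0,"az": 0,"hand": 35},{"x": 0,"y": 0,"z": 70,"ax": 0,"ay": 0,"az": 0,"hand": 35},{"x": 0,"y": 25,"z": 100,"ax": 0,"ay": 0,"az": 5,"hand": 35},{"x": -5,"y": 65,"z": 100,"ax": 0,"ay": 0,"az": 10,"hand": 35},{"x": -10,"y": 105,"z": 100,"ax": 0,"ay": 0,"az": 15,"hand": 35}]}}

```text
t: 14.9
ee_pos: [514.5, 115.6, 138.3]
tcp_rot: [-3.139, 0.036, -0.006]
contact_force: [1.3, -0.3, -1.6]
width: 41.9
gripper_force: 40.8
```

{"fn": "move_arm", "kwargs": {"plan": [{"x": 0,"y": 42,"z": 0,"ax": 0,"ay": 0,"az": 0,"hand": 35},{"x": 0,"y": 84,"z": 0,"ax": 0,"ay": 0,"az": 0,"hand": 35},{"x": 0,"y": 122,"z": -20,"ax": 0,"ay": 0,"az": 0,"hand": 35},{"x": 0,"y": 122,"z": -60,"ax": 0,"ay": 0,"az": 0,"hand": 35},{"x": 0,"y": 122,"z": -80,"ax": 0,"ay": 0,"az": 0,"hand": 35}]}}

```text
t: 15.4
ee_pos: [512.4, 237.1, 53.8]
tcp_rot: [3.141, -0.037, -0.004]
contact_force: [-1.4, -0.5, -1.5]
width: 41.6
gripper_force: 40.8
```

{"fn": "move_arm", "kwargs": {"plan": [{"x": 0,"y": 0,"z": 0,"ax": 0,"ay": 0,"az": 0,"hand": 35},{"x": 0,"y": 0,"z": 0,"ax": 0,"ay": 0,"az": 0,"hand": 35}]}}

```text
t: 15.6
ee_pos: [514.5, 236.4, 57.2]
tcp_rot: [-3.141, 0.039, -0.002]
contact_force: [0.8, 0.2, -0.2]
width: 41.7
gripper_force: 40.8
```

Good: (514.5, 236.4). Lowering to about 29.

{"fn": "move_arm", "kwargs": {"plan": [{"x": 0,"y": 0,"z": -14,"ax": 0,"ay": 0,"az": 0,"hand": 35},{"x": 0,"y": 0,"z": -23,"ax": 0,"ay": 0,"az": 0,"hand": 35},{"x": 0,"y": 0,"z": -27,"ax": 0,"ay": 0,"az": 0,"hand": 35},{"x": 0,"y": 0,"z": -29,"ax": 0,"ay": 0,"az": 0,"hand": 35},{"x": 0,"y": 0,"z": -29,"ax": 0,"ay": 0,"az": 0,"hand": 35}]}}

```text
t: 16.1
ee_pos: [514.3, 236.4, 29.0]
tcp_rot: [-3.141, 0.039, -0.002]
contact_force: [-3.7, -0.6, 7.4]
width: 41.6
gripper_force: 41.7
```

{"fn": "move_arm", "kwargs": {"plan": [{"x": 0,"y": 0,"z": 0,"ax": 0,"ay": 0,"az": 0,"hand": 35}]}}

```text
t: 16.2
ee_pos: [514.3, 236.4, 29.1]
tcp_rot: [-3.141, 0.039, -0.002]
contact_force: [-3.6, -0.0, 6.2]
width: 41.6
gripper_force: 41.6
```

{"fn": "move_arm", "kwargs": {"plan": [{"x": 0,"y": 0,"z": 0,"ax": 0,"ay": 0,"az": 0,"hand": 64},{"x": 0,"y": 0,"z": 0,"ax": 0,"ay": 0,"az": 0,"hand": 64},{"x": 0,"y": 0,"z": 20,"ax": 0,"ay": 0,"az": 0,"hand": 64},{"x": 0,"y": 0,"z": 65,"ax": 0,"ay": 0,"az": 0,"hand": 64},{"x": 0,"y": 0,"z": 112,"ax": 0,"ay": 0,"az": 0,"hand": 64}]}}

```text
t: 16.7
ee_pos: [513.4, 235.7, 139.7]
tcp_rot: [3.139, -0.04, -0.003]
contact_force: [-0.0, 1.6, -0.1]
width: 63.7
gripper_force: 0.0
```

{"fn": "move_arm", "kwargs": {"plan": [{"x": 0,"y": 20,"z": 40,"ax": 0,"ay": 0,"az": 0,"hand": 75},{"x": 0,"y": 60,"z": 80,"ax": 0,"ay": 0,"az": 0,"hand": 75},{"x": 0,"y": 80,"z": 120,"ax": 0,"ay": 0,"az": 0,"hand": 75},{"x": 0,"y": 80,"z": 120,"ax": 0,"ay": 0,"az": 0,"hand": 75},{"x": 0,"y": 80,"z": 120,"ax": 0,"ay": 0,"az": 0,"hand": 75}]}}

```text
t: 17.2
ee_pos: [514.1, 317.2, 260.1]
tcp_rot: [-3.139, 0.038, -0.003]
contact_force: [0.2, -0.1, -1.0]
width: 75.1
gripper_force: 0.0
```

```bash
python3 -c "
from h import *
s=env.observe(); T=cv2.Rodrigues(s['tcp_rot'])[0]; print(s['t'],np.degrees(np.arctan2(T[1,0],T[0,0])),s['ee_pos'])
snap('wrist','w8'); nests('w8')
cv2.imwrite('pics/w8b.png',cv2.resize(cv2.imread('pics/w8.png'),(800,600)))
for c in ((514,236),(560,402)):
  try: fit('w8',16,67,c=c,tol=4)
  except Exception as e: print(e)
snap('top','top8')
try: fit('top8',12,82,c=(515,0),tol=4)
except Exception as e: print(e)
"
```

```text
17.2 -1.391530561552855 [514.14554985 317.21143914 260.07446108]
w8 centre [686.8 135.3] size [40.4 47. ] yaw -21.4 org(no lat) [674.7 140. ]
w8 centre [529.9 237.6] size [ 94.9 189.7] yaw -1.2 org(no lat) [516.9 237.9]
w8 centre [492.6 206.1] size [ 31.4 116.2] yaw -1.6 org(no lat) [479.6 206.5]
w8 org [513.7 236.5] yaw 0.1 len 158.0 waist 43.5 z 16.9
w8 org [559.5 401.9] yaw -6.3 len 159.0 waist 42.9 z 17.1
top8 org [529.2  12. ] yaw -137.3 len 182.9 waist 47.2 z 12.1
```

View pics/w8b.png

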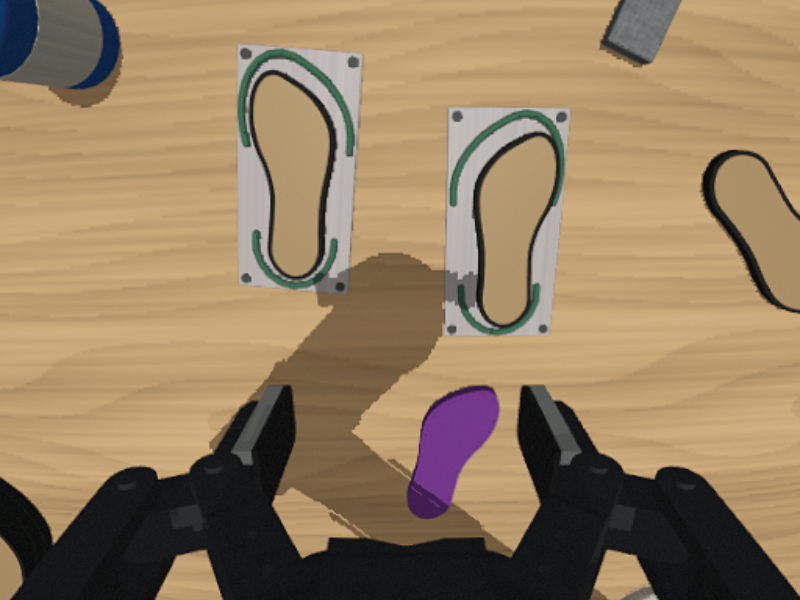

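Both small soles lie flat inside their fences, tan side up and toe right: SR at (295,170), SL at (515,230). Now the last one, large right.

{"fn": "move_arm", "kwargs": {"plan": [{"x": 0,"y": -30,"z": 0,"ax": 0,"ay": 0,"az": -8,"hand": 75},{"x": 0,"y": -60,"z": 0,"ax": 0,"ay": 0,"az": -16,"hand": 75},{"x": 0,"y": -90,"z": 0,"ax": 0,"ay": 0,"az": -24,"hand": 75},{"x": 0,"y": -120,"z": 0,"ax": 0,"ay": 0,"az": -32,"hand": 75},{"x": 0,"y": -150,"z": 0,"ax": 0,"ay": 0,"az": -40,"hand": 75}]}}

```text
t: 17.8
ee_pos: [513.1, 164.1, 257.7]
tcp_rot: [2.933, -1.12, -0.003]
contact_force: [0.5, -0.5, -0.8]
width: 74.9
gripper_force: 0.0
```

{"fn": "move_arm", "kwargs": {"plan": [{"x": 0,"y": -30,"z": 0,"ax": 0,"ay": 0,"az": -8,"hand": 75},{"x": 0,"y": -60,"z": 0,"ax": 0,"ay": 0,"az": -16,"hand": 75},{"x": 0,"y": -90,"z": 0,"ax": 0,"ay": 0,"az": -24,"hand": 75},{"x": 0,"y": -120,"z": 0,"ax": 0,"ay": 0,"az": -32,"hand": 75},{"x": 0,"y": -150,"z": -10,"ax": 0,"ay": 0,"az": -40,"hand": 75}]}}

```text
t: 18.3
ee_pos: [513.5, 14.3, 249.0]
tcp_rot: [2.374, -2.057, 0.001]
contact_force: [0.9, -0.4, -0.1]
width: 75.0
gripper_force: 0.0
```

{"fn": "move_arm", "kwargs": {"plan": [{"x": 4,"y": -5,"z": 0,"ax": 0,"ay": 0,"az": -8,"hand": 75},{"x": 8,"y": -9,"z": 0,"ax": 0,"ay": 0,"az": -16,"hand": 75},{"x": 8,"y": -9,"z": 0,"ax": 0,"ay": 0,"az": -24,"hand": 75},{"x": 8,"y": -9,"z": 0,"ax": 0,"ay": 0,"az": -32,"hand": 75},{"x": 8,"y": -9,"z": 0,"ax": 0,"ay": 0,"az": -40,"hand": 75}]}}

```text
t: 18.8
ee_pos: [520.9, 6.3, 247.7]
tcp_rot: [1.526, -2.743, -0.001]
contact_force: [0.3, 0.1, 0.1]
width: 74.9
gripper_force: 0.0
```

{"fn": "move_arm", "kwargs": {"plan": [{"x": 0,"y": 0,"z": 0,"ax": 0,"ay": 0,"az": -8,"hand": 75},{"x": 0,"y": 0,"z": 0,"ax": 0,"ay": 0,"az": -16,"hand": 75},{"x": 0,"y": 0,"z": 0,"ax": 0,"ay": 0,"az": -17,"hand": 75},{"x": 0,"y": 0,"z": 0,"ax": 0,"ay": 0,"az": -17,"hand": 75}]}}

```text
t: 19.2
ee_pos: [521.3, 6.8, 248.3]
tcp_rot: [1.117, -2.934, -0.0]
contact_force: [0.9, -1.1, 0.3]
width: 75.1
gripper_force: 0.0
```

```bash
python3 -c "
from h import *
s=env.observe(); T=cv2.Rodrigues(s['tcp_rot'])[0]; print(s['t'],np.degrees(np.arctan2(T[1,0],T[0,0])),s['ee_pos'])
snap('wrist','w9'); fit('w9',12,82,c=(515,0),tol=5)
"
```

```text
19.2 -138.31296738700283 [521.30240507   6.76880578 248.27516795]
w9 org [527.5   8.2] yaw -135.9 len 194.2 waist 52.6 z 13.1
```

{"fn": "move_arm", "kwargs": {"plan": [{"x": 5.5,"y": 1.4,"z": -45,"ax": 0,"ay": 0,"az": 2.4,"hand": 73},{"x": 5.5,"y": 1.4,"z": -90,"ax": 0,"ay": 0,"az": 2.4,"hand": 73},{"x": 5.5,"y": 1.4,"z": -135,"ax": 0,"ay": 0,"az": 2.4,"hand": 73},{"x": 5.5,"y": 1.4,"z": -180,"ax": 0,"ay": 0,"az": 2.4,"hand": 73},{"x": 5.5,"y": 1.4,"z": -212,"ax": 0,"ay": 0,"az": 2.4,"hand": 73}]}}

```text
t: 19.75
ee_pos: [525.6, 8.2, 34.1]
tcp_rot: [1.178, -2.909, -0.001]
contact_force: [0.5, 0.1, -0.4]
width: 73.1
gripper_force: 0.0
```

{"fn": "move_arm", "kwargs": {"plan": [{"x": 0,"y": 0,"z": -9,"ax": 0,"ay": 0,"az": 0,"hand": 73},{"x": 0,"y": 0,"z": -9,"ax": 0,"ay": 0,"az": 0,"hand": 44},{"x": 0,"y": 0,"z": -9,"ax": 0,"ay": 0,"az": 0,"hand": 44},{"x": 0,"y": 0,"z": -9,"ax": 0,"ay": 0,"az": 0,"hand": 44},{"x": 0,"y": 0,"z": -9,"ax": 0,"ay": 0,"az": 0,"hand": 44}]}}

```text
t: 20.25
ee_pos: [528.6, 9.0, 29.7]
tcp_rot: [-1.175, 2.91, -0.001]
contact_force: [-0.0, 0.9, 2.9]
width: 49.0
gripper_force: 41.8
```

{"fn": "move_arm", "kwargs": {"plan": [{"x": 0,"y": 0,"z": 20,"ax": 0,"ay": 0,"az": 0,"hand": 44},{"x": 0,"y": 0,"z": 60,"ax": 0,"ay": 0,"az": 0,"hand": 44},{"x": 0,"y": 0,"z": 100,"ax": 0,"ay": 0,"az": 8,"hand": 44},{"x": 0,"y": -20,"z": 100,"ax": 0,"ay": 0,"az": 16,"hand": 44},{"x": 0,"y": -40,"z": 100,"ax": 0,"ay": 0,"az": 24,"hand": 44}]}}

```text
t: 20.75
ee_pos: [528.5, -31.1, 130.6]
tcp_rot: [-1.762, 2.595, -0.003]
contact_force: [-0.6, 0.0, -2.1]
width: 49.2
gripper_force: 41.6
```

{"fn": "move_arm", "kwargs": {"plan": [{"x": -2,"y": -15,"z": 0,"ax": 0,"ay": 0,"az": 8,"hand": 44},{"x": -4,"y": -30,"z": 0,"ax": 0,"ay": 0,"az": 16,"hand": 44},{"x": -6,"y": -45,"z": 0,"ax": 0,"ay": 0,"az": 24,"hand": 44},{"x": -8,"y": -60,"z": 0,"ax": 0,"ay": 0,"az": 32,"hand": 44},{"x": -10,"y": -80,"z": 0,"ax": 0,"ay": 0,"az": 40,"hand": 44}]}}

```text
t: 21.25
ee_pos: [517.5, -111.6, 128.9]
tcp_rot: [-2.546, 1.839, -0.002]
contact_force: [-0.5, -1.1, -0.8]
width: 49.1
gripper_force: 41.6
```

{"fn": "move_arm", "kwargs": {"plan": [{"x": -3,"y": -24,"z": 0,"ax": 0,"ay": 0,"az": 8,"hand": 44},{"x": -6,"y": -48,"z": 0,"ax": 0,"ay": 0,"az": 16,"hand": 44},{"x": -9,"y": -72,"z": 0,"ax": 0,"ay": 0,"az": 24,"hand": 44},{"x": -12,"y": -96,"z": 0,"ax": 0,"ay": 0,"az": 32,"hand": 44},{"x": -15.6,"y": -124,"z": 0,"ax": 0,"ay": 0,"az": 40,"hand": 44}]}}

```text
t: 21.75
ee_pos: [501.9, -236.0, 128.9]
tcp_rot: [-3.022, 0.857, -0.002]
contact_force: [0.6, -0.1, -1.6]
width: 48.9
gripper_force: 41.6
```

{"fn": "move_arm", "kwargs": {"plan": [{"x": 0,"y": 0,"z": -10,"ax": 0,"ay": 0,"az": 8,"hand": 44},{"x": 0,"y": 0,"z": -20,"ax": 0,"ay": 0,"az": 16,"hand": 44},{"x": 0,"y": 0,"z": -40,"ax": 0,"ay": 0,"az": 24,"hand": 44},{"x": 0,"y": 0,"z": -60,"ax": 0,"ay": 0,"az": 32,"hand": 44},{"x": 0,"y": 0,"z": -70,"ax": 0,"ay": 0,"az": 33.5,"hand": 44}]}}

```text
t: 22.25
ee_pos: [501.0, -235.1, 57.0]
tcp_rot: [-3.141, -0.043, 0.002]
contact_force: [0.0, -0.5, -1.0]
width: 49.3
gripper_force: 41.6
```

{"fn": "move_arm", "kwargs": {"plan": [{"x": 0,"y": 0,"z": 0,"ax": 0,"ay": 0,"az": 0,"hand": 44},{"x": 0,"y": 0,"z": 0,"ax": 0,"ay": 0,"az": 0,"hand": 44}]}}

```text
t: 22.45
ee_pos: [502.4, -235.5, 59.0]
tcp_rot: [3.141, 0.036, 0.002]
contact_force: [-0.2, -0.6, -1.0]
width: 49.5
gripper_force: 41.6
```

{"fn": "move_arm", "kwargs": {"plan": [{"x": 0.5,"y": 0,"z": -12,"ax": 0,"ay": 0,"az": 0,"hand": 44},{"x": 0.5,"y": 0,"z": -20,"ax": 0,"ay": 0,"az": 0,"hand": 44},{"x": 0.5,"y": 0,"z": -24,"ax": 0,"ay": 0,"az": 0,"hand": 44},{"x": 0.5,"y": 0,"z": -26,"ax": 0,"ay": 0,"az": 0,"hand": 44},{"x": 0.5,"y": 0,"z": -26,"ax": 0,"ay": 0,"az": 0,"hand": 44}]}}

```text
t: 22.95
ee_pos: [501.8, -235.1, 33.5]
tcp_rot: [3.141, 0.04, -0.001]
contact_force: [-5.3, 4.9, 14.1]
width: 49.2
gripper_force: 45.2
```

{"fn": "move_arm", "kwargs": {"plan": [{"x": 0,"y": 0,"z": 1,"ax": 0,"ay": 0,"az": 0,"hand": 44},{"x": 0,"y": 0,"z": 0,"ax": 0,"ay": 0,"az": 0,"hand": 73},{"x": 0,"y": 0,"z": 0,"ax": 0,"ay": 0,"az": 0,"hand": 73},{"x": 0,"y": 0,"z": 20,"ax": 0,"ay": 0,"az": 0,"hand": 73},{"x": 0,"y": 0,"z": 65,"ax": 0,"ay": 0,"az": 0,"hand": 73}]}}

```text
t: 23.45
ee_pos: [499.6, -234.6, 93.9]
tcp_rot: [-3.139, -0.039, 0.014]
contact_force: [1.4, 0.2, 0.3]
width: 73.1
gripper_force: 0.0
```

{"fn": "move_arm", "kwargs": {"plan": [{"x": 0,"y": -20,"z": 45,"ax": 0,"ay": 0,"az": 0,"hand": 73},{"x": 0,"y": -50,"z": 90,"ax": 0,"ay": 0,"az": 0,"hand": 73},{"x": 0,"y": -80,"z": 135,"ax": 0,"ay": 0,"az": 0,"hand": 73},{"x": 0,"y": -80,"z": 150,"ax": 0,"ay": 0,"az": 0,"hand": 73},{"x": 0,"y": -80,"z": 150,"ax": 0,"ay": 0,"az": 0,"hand": 73}]}}

```text
t: 23.95
ee_pos: [503.6, -317.4, 250.8]
tcp_rot: [3.138, 0.037, 0.01]
contact_force: [-0.5, 0.3, -0.2]
width: 73.1
gripper_force: 0.0
```

```bash
python3 -c "
from h import *
s=env.observe(); T=cv2.Rodrigues(s['tcp_rot'])[0]; print(s['t'],np.degrees(np.arctan2(T[1,0],T[0,0])),s['ee_pos'])
snap('wrist','w10'); nests('w10')
cv2.imwrite('pics/w10b.png',cv2.resize(cv2.imread('pics/w10.png'),(800,600)))
for c in ((502,-235),(495,-401)):
  try: fit('w10',16,82,c=c,tol=4)
  except Exception as e: print(e)
"
```

```text
23.95 1.3580017849193218 [ 503.55767796 -317.39036655  250.81672806]
w10 org [ 503.7 -236.1] yaw 2.3 len 193.4 waist 52.9 z 17.1
w10 org [ 496.7 -400.5] yaw 3.5 len 192.9 waist 52.3 z 16.9
```

View pics/w10b.png

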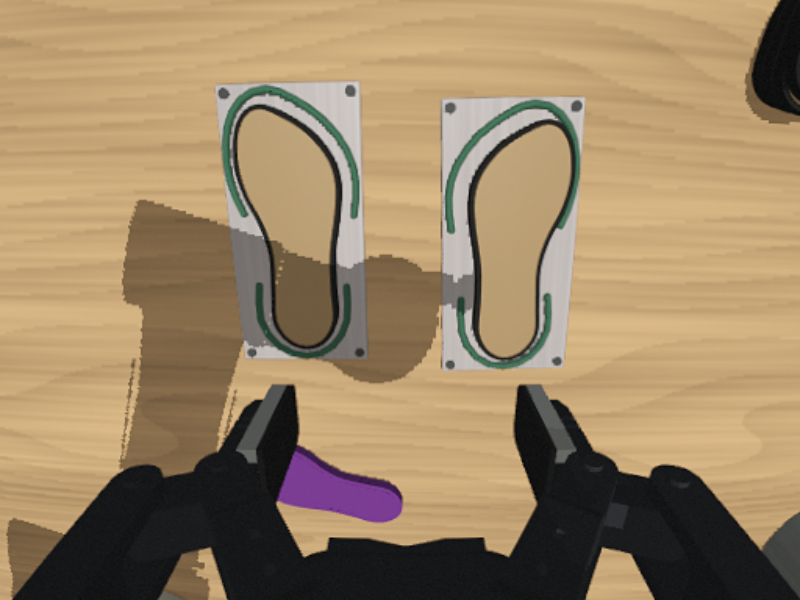

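All four soles lie inside their fences. I'll check that they are level, then hand in.

```bash
python3 -c "
from h import *
ok=True
for f,c,L in (('w8',(514,236),70),('w8',(560,402),70),('w10',(503,-236),85),('w10',(496,-401),85)):
  P,im=cloud(f); X=P.reshape(-1,3); B=X[abs(X[:,2])<4]; B=B[::7]
  kb=np.linalg.lstsq(np.c_[B[:,:2],np.ones(len(B))],B[:,2],rcond=None)[0]
  m=(abs(X[:,0]-c[0]-8)<L)&(abs(X[:,1]-c[1])<45)&(X[:,2]>13)&(X[:,2]<24); S=X[m]
  k=np.linalg.lstsq(np.c_[S[:,:2],np.ones(len(S))],S[:,2],rcond=None)[0]
  t=k[:2]-kb[:2]; zc=k@np.r_[c,1]-kb@np.r_[c,1]; print(c,t.round(4),zc.round(2)); ok&=np.hypot(*t)<.02 and abs(zc-16)<1.5
print(ok, env.observe()['t'])
if ok: print(env.sign_off())
"
```

```text
(514, 236) [-0.0016 -0.0021] 16.24
(560, 402) [-0.0001  0.0018] 16.18
(503, -236) [-0.0016  0.0016] 16.27
(496, -401) [-0.0015 -0.0016] 16.28
True 24.0
the job is handed in; nothing more can be done
None
```

I laid all four soles in their own nests, tan side up, toes to the toe end and flat inside the fences, without going near the glue pot or brush. I handed the job in at 24 s; it returned no verdict.

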